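# Close the dust-filter box: turn the wing, fit the cover panel and hold it down

## Robot

A 7-joint arm with a two-finger parallel gripper is mounted at the origin on a cart in front of the work surface, level with it; the furniture and walls round the work are solid. World frame = base frame: x ahead of the robot, y to its left, z up, the work surface at z = 0. Lengths are in m, angles in rad, forces in N, time in s.
With the tool pointing down it reaches from about 0.425 to 0.925 m from the base axis. Payload 6.8 kg.
Tool frame: the origin (TCP) lies midway between the tips of the shut fingers; the grasp point (between the pads) lies 19 mm behind it; z points along the fingers, y is the line along which they close (so a half turn about z gives the same grasp; the last joint's range is limited). The gripper opens to 85 mm and grips with 20 to 120 N. Pads are 22 mm wide; open, the fingers measure 114 mm over their backs; the gripper's body (76 mm by 85 mm) begins 54 mm behind the grasp point. The pads swing forward as they close: fully open they stand 13 mm farther back than shut.
Start: joints at [-1.389, 0.477, 0.022, 1.555, -0.011, 1.109, -0.083], TCP at [0.193, 0.647, 0.231] pointing down, gripper open.
Joint ranges: [-2.96, 2.96], [-0.34, 2.1], [-1.41, 1.46], [0.24, 2.44], [-1.37, 4.51], [0.17, 1.92], [-2.96, 2.96]. Speed limits (rad/s): [2.39, 2.39, 3.14, 3.14, 3.14, 3.14, 3.14].

## Interface

Orientations are given as a rotation vector (axis times angle).
In Python, from bench import get_obs, grab_frame, camera_params, r gives the robot as it stands.
- The arm moves only by the shell command python3 -m jog 'ROWS' [FORCE]. ROWS is JSON, a list of rows, each an object of numbers: "rx", "ry", "rz": the turn, a rotation vector about the world's x, y, z scaled (see below); "x", "y", "z": the shift along the world's x, y, z scaled (see below); "jaw": the opening, from -1 (shut) to 1 (fully open). In form: [{"rx": .., "ry": .., "rz": .., "x": .., "y": .., "z": .., "jaw": ..}, ...]. A call has 1 to 8 rows; each row shifts and turns the commanded pose from where the row before left it; what a row does not reach is not made up. The controller multiplies each number of a shift by 60 mm and each number of a turn by 10 degrees. A row lasts 1/8 s, in which the tool goes at most 62.5 mm and 10.7 degrees, less where a joint would pass 70% of its speed; a pose out of reach is approached as far as the arm can. A call with a number of a shift or a turn outside -1 to 1 is refused whole. A call with a gripper value outside its range is refused whole. The fingers move at their own pace and stop on an object; FORCE is the grip in N (left out, the last holds). Time passes only in rows, so rows that do not move let the fingers close. It gives the time, the measured TCP pose, the force, the opening and the grip force at its end, in the units of the state.
- get_obs(): the state, without advancing time (a new reading comes with each control period).
- grab_frame(name): name is "side" or "top"; returns the picture (420x560x3 uint8, red, green, blue); there is no depth.
- camera_params(name): a dict with "fx", "fy", "cx", "cy" (pixels), "k1" (the pictures are not rectified: a ray, as slopes to the right and down, at radius r is drawn at 1 + k1 r^2 times it, then the intrinsics apply), "R" (3x3) and "t" (3): a world point X has camera coordinates R X + t. Camera axes: x right, y down, z forward; pixel columns grow to the right and rows downward; lengths in m; the calibration is good to about 2 mm. A picture is of the moment at which its call begins. camera_params takes no time and is no camera call.
- r.hand_in(): hands the job in; it is judged then, once.
The state is a dict: "clock": time; "joints": joint angles; "qvel": joint speeds; "tau": joint torques, N m; "tcp_pos": TCP position; "orientation": TCP orientation; "contact_force": force on the tool from outside, world axes, zero at the start; "moment": the same for the moment, N m; "grip_width": finger opening in m; "gripper_force": force on a finger pad.
Only numpy, scipy, OpenCV 4.12 (cv2) and the standard library are available. Lean on these libraries where they do the work, as an engineer would, in place of code of your own. Each camera call takes 0.05 s, during which the arm holds its last target. There are 200 camera calls.

## Task

Turn the upright quarter-turn wing on the dust-filter box until it stands straight across the box, in line with the two ticks on the rim, so that it will pass the slot of the loose cover panel. Then take the panel by its handle, lower it over the wing onto the sprung rubber seal and press it down until it sits flat against the box's frame. Finish while still holding it pressed down: do not let go, and leave the plaster cast and the crucible where they stand.

Things in the scene. Friction and masses are not known exactly. Their poses are not given: they have to be found in the camera images.
- filter_box: Fixed grey open-topped box with paper filter pleats inside, 134 (its x) x 204 (its y) x 45 mm high, black suction stub on its +x side. Origin: centre of its underside, z up. Its flat rim (12 mm wide, top 45 mm above the origin) is the frame to press the panel against. Two ticks on the rim mark the line y = +58 mm, along the box's x, in which the wing must stand.
- wing (a joint): Turn of the steel wing about a vertical axis at x = 0, y = +58 mm in the box frame, rad, positive counter-clockwise from above. 0: wing along the box's x, in line with the ticks (the panel's slot passes it within about 0.12 rad); starts at 0.8 to 1.5. Stops at -0.5 and 1.6; stays where it is left; light friction (0.06 N m).
- wing_grip (a point): Point on the wing's axis, 78 mm above the box's underside, at the height to grip. The wing is an upright steel blade 38 mm long (the point's x axis), 9 mm thick (y), from 54 to 90 mm above the box's underside, on a thin stem. z up.
- seal (a joint): How far the black rubber seal inside the rim is pressed down, m: 0 = free, its top 6 mm above the rim (51 mm above the box's underside), 0.006 = level with the rim. It stays level. It is sprung and carries the panel's weight unmoved; about 9 N more on the panel press it fully down.
- panel_handle (a point): Centre of the bar handle of the loose cover panel, 40 mm above the panel's underside. The bar runs along y over the panel's middle: 74 mm long, 10 mm wide, 12 mm high (34 to 46 mm above the underside), on two posts at y = -32 and +32 mm. z up. With the panel on the box, this point is 91 mm above the box's underside on the free seal, 85 mm when seated on the frame.
- panel: Loose flat grey metal cover panel with a dark bar handle, about 0.25 kg, 120 (x) x 190 (y) x 6 mm; origin at the centre of its underside, z up. A slot 47 mm (along x) by 16 mm (along y) goes through it at x = 0, y = +58 mm, to pass over the wing. On the box its x and y axes point as the box's do and its middle lies over the box's middle.
- cast_full: Loose plaster dental cast standing between box and panel, 53 x 71 x 27 mm, origin at the centre of its underside. To be left alone.
- crucible: Loose ceramic crucible standing behind the cast, 51 mm wide, 40 mm high, origin at the centre of its underside. To be left alone.

How it is judged:
On the way, in this order (a step that is already met when the one before it is completed fails the run):
1. the wing stands in line with the ticks (within 0.14 rad) while the panel is still off the box (value of joint wing between -0.14 and 0.14 rad and horizontal distance between panel_handle and filter_box above 0.1 m), for 0.2 s.
2. the panel lies over the wing, down on the seal (z of panel_handle in the frame of filter_box below 0.094 m and horizontal distance between panel_handle and filter_box below 0.012 m), for 0.1 s.
At the end, for the whole second after the job is handed in: The robot still touches the panel (over 2 N) and keeps it pressed on the frame: seal down at least 4.5 of 6 mm, handle centre 82 to 87 mm above the box's underside, panel centred within 12 mm, aligned within 0.15 rad, level within 0.04 rad; wing in the slot, within 0.2 rad of the tick line (value of joint seal above 0.0045 m and z of panel_handle in the frame of filter_box between 0.082 and 0.087 m and horizontal distance between panel_handle and filter_box below 0.012 m and angle between the y axis of panel_handle and the y axis of filter_box, either way round below 0.15 rad and angle between panel_handle's own z axis and vertical below 0.04 rad and value of joint wing between -0.2 and 0.2 rad and contact force between any of the fingers, the arm and panel above 2 N); the arm keeps its last pose, push and grip.
It fails at once if the plaster cast is pushed away (more than 30 mm) (distance of cast_full from where it was at the start of the episode above 0.03 m).
It fails at once if the crucible is pushed away (more than 30 mm) (distance of crucible from where it was at the start of the episode above 0.03 m).
It also fails if it takes over 64 s, if anything falls off the work surface, if the arm or the gripper's body presses on something with over 40 N, if the wrist force passes 120 N, or if a joint passes its speed limit or range.

## Working session

There is one attempt and no reset: what is moved stays moved. The work goes in short steps, Python scripts to look and compute and a shell command to move; the robot and the scene stay as the last step left them, time stands still between calls to the robot, and variables do not carry over. Pictures are saved under pics/ and viewed, at most 10 in all, crops included, and the job is handed in when it is done.

```bash
mkdir -p pics; ls; python3 - <<'E'
from bench import get_obs, grab_frame, camera_params, r
import cv2
for n in("top","side"):
    cv2.imwrite(f"pics/{n}0.png",grab_frame(n)[:,:,::-1]); print(camera_params(n))
print(get_obs())
E
```

```text
pics
{'fx': 528.0467528332837, 'fy': 528.0467528332837, 'cx': 281.4142123032315, 'cy': 202.54511275642008, 'k1': -0.10498124981403736, 'R': array([[-0.02249082, -0.99971157, -0.0084231 ],
       [-0.9884054 ,  0.02350036, -0.15000836],
       [ 0.15016304,  0.00495163, -0.98864885]]), 't': array([0.0241583 , 0.52976242, 1.1960712 ])}
{'fx': 457.61252313986785, 'fy': 457.61252313986785, 'cx': 284.240756884927, 'cy': 207.77506398966125, 'k1': -0.0766771675289679, 'R': array([[ 0.95222134, -0.30539154, -0.00324549],
       [-0.18262338, -0.56084413, -0.80752867],
       [ 0.24479221,  0.76953874, -0.58981939]]), 't': array([-0.50676768,  0.17835374,  0.76723709])}
{'clock': 0.1, 'joints': array([-1.38916219,  0.47771997,  0.0223667 ,  1.55632555, -0.01143867,
        1.10924698, -0.08311572]), 'qvel': array([ 5.15013675e-06, -2.73866574e-03,  1.28453634e-04, -3.92053977e-03,
        1.38455576e-04,  4.77976287e-04,  2.30225534e-04]), 'tau': array([ 4.35633003e-03, -5.97751057e+01,  1.61392886e+00, -2.81950736e+01,
        1.28749071e-02,  4.97240777e-03, -1.30745335e-05]), 'tcp_pos': array([0.19274205, 0.64637362, 0.23043311]), 'orientation': array([-4.53499579e-01, -3.10863852e+00,  2.46821036e-03]), 'contact_force': array([ 0.4408556 ,  0.70511392, -0.1305768 ]), 'moment': array([ 0.0520132 , -0.05173335, -0.01430615]), 'gripper_force': 0.0, 'grip_width': 0.08496961479649821}
```

View pics/top0.png

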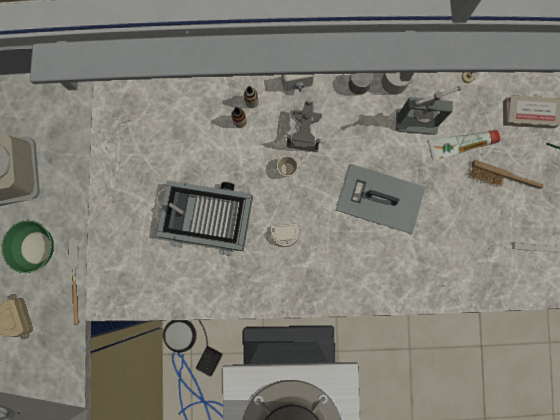

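View pics/side0.png

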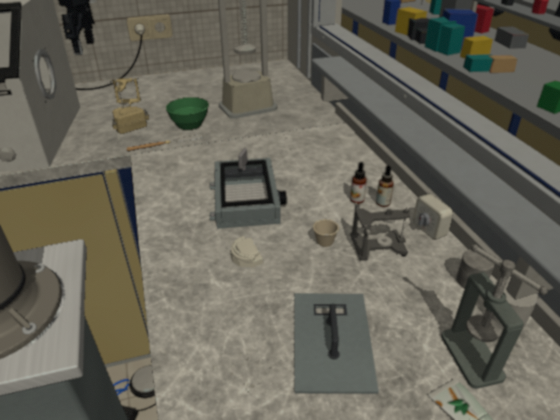

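Top view: the box is around (205,216) with the wing near (175,208), the cast at (285,233), the crucible at (286,167), the panel around (380,198) and its handle around (382,198). Next, enlarged crops of the box and panel.

```bash
python3 - <<'E'
import cv2
a=cv2.imread("pics/top0.png")
b=cv2.resize(a[170:262,145:260],None,fx=6.5,fy=6.5,interpolation=cv2.INTER_CUBIC)
cv2.imwrite("pics/boxc.png",b);print(b.shape)
b=cv2.resize(a[160:240,330:430],None,fx=7,fy=7,interpolation=cv2.INTER_CUBIC)
cv2.imwrite("pics/panc.png",b);print(b.shape)
E
```

```text
(598, 748, 3)
(560, 700, 3)
```

View pics/boxc.png

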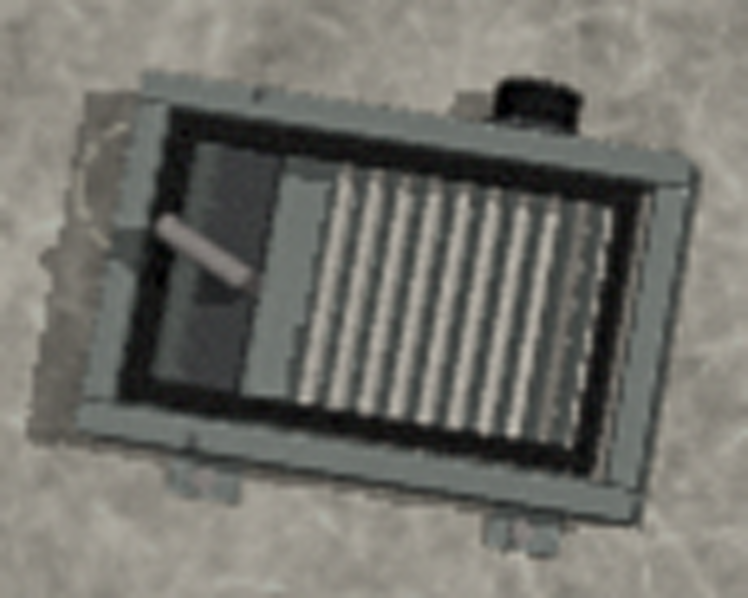

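View pics/panc.png

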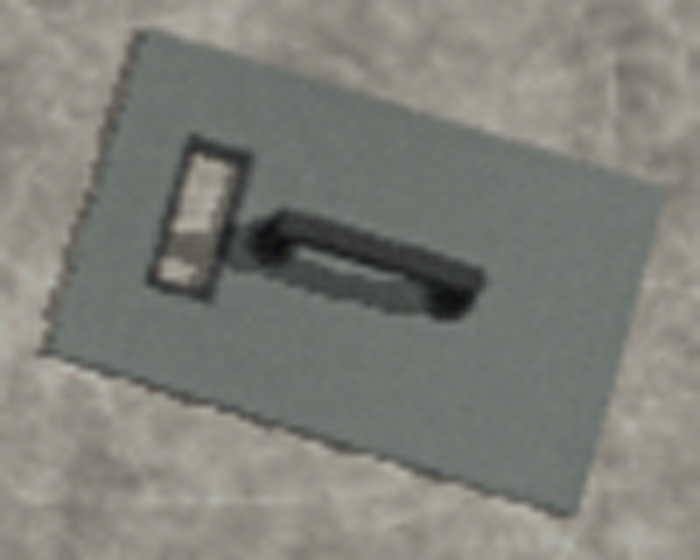

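```bash
cat >h.py <<'E'
import numpy as np, cv2
from bench import camera_params
from scipy.optimize import least_squares
def proj(P,n="top"):
    c=camera_params(n);K=np.array([[c['fx'],0,c['cx']],[0,c['fy'],c['cy']],[0,0,1]])
    return cv2.projectPoints(np.array(P,float),cv2.Rodrigues(c['R'])[0],c['t'],K,np.array([c['k1'],0,0,0.]))[0][:,0]
def pose(q,P):
    c,s=np.cos(q[2]),np.sin(q[2]);P=np.array(P,float);return np.c_[q[0]+c*P[:,0]-s*P[:,1],q[1]+s*P[:,0]+c*P[:,1],P[:,2]]
def unproj(uv,z,n="top"):
    return least_squares(lambda a:(proj([[a[0],a[1],z]],n)-uv).ravel(),[.5,0]).x
def fit(P,uv,q0=(.5,0,-.2),n="top"):
    s=least_squares(lambda q:(proj(pose(q,P),n)-uv).ravel(),q0);return s.x,s.fun.reshape(-1,2)
E
python3 - <<'E'
from h import *
np.set_printoptions(precision=4,suppress=True)
B=lambda l:[(145+x/6.5-.42,170+y/6.5-.42) for x,y in l]
Pn=lambda l:[(330+x/7-.43,160+y/7-.43) for x,y in l]
q,e=fit([(.067,.102,.045),(.061,.058,.045),(-.061,.058,.045),(.067,-.102,.045)],B([(147,73),(260,95),(191,442),(695,163)]))
print("box",q,e.tolist())
a=unproj(B([(165,225)])[0],.09);b=unproj(B([(250,282)])[0],.09)
print("wing",a,b,np.linalg.norm(a-b),(a+b)/2,pose(q,[(0,.058,0)]),"ang",np.arctan2(*(a-b)[::-1])-q[2])
print(unproj(B([(191,442)])[0],.045),unproj(B([(260,95)])[0],.045))
p,e=fit([(.06,.095,.006),(.06,-.095,.006),(-.06,-.095,.006),(-.06,.095,.006)],Pn([(143,30),(664,187),(573,517),(42,352)]))
print("panel",p,e.tolist())
print("bar ends pred",[( (u-330+.43)*7,(v-160+.43)*7) for u,v in proj(pose(p,[(.005,.037,.046),(-.005,.037,.046),(.005,-.037,.046),(-.005,-.037,.046)]))])
E
```

```text
box [ 0.5038  0.1941 -0.1942] [[-0.29058018278121267, -0.5953417919207311], [-0.09654820031315126, 1.5590338560715509], [0.24267966537712482, -0.9001610716476875], [0.14168088914215105, -0.046071621476869495]]
wing [0.5248 0.2634] [0.5041 0.2335] 0.03635986752727681 [0.5145 0.2485] [[0.515 0.251 0.   ]] ang 1.1605766061669738
[0.4531 0.2633] [0.5786 0.239 ]
panel [ 0.5404 -0.2272 -0.3273] [[-0.2583495953584247, -0.40234674005228044], [0.01661018391973812, 0.17550819037191445], [0.06934097263757621, 0.0472961117168893], [0.16977256763038895, 0.17081947581721124]]
bar ends pred [(np.float64(275.40080595896677), np.float64(204.54377564324037)), (np.float64(267.1908221418498), np.float64(232.65228063642303)), (np.float64(487.0429497480982), np.float64(269.8625959182357)), (np.float64(479.0909989175835), np.float64(298.07747849520484))]
```

```bash
python3 -m jog '[{"x":0.4,"y":-0.5,"rz":0.7},{"x":0.6,"y":-0.74,"rz":0.9},{"x":0.6,"y":-0.74,"rz":0.9},{"x":0.6,"y":-0.74,"rz":0.9},{"x":0.6,"y":-0.74,"rz":0.9},{"x":0.6,"y":-0.74,"rz":0.9},{"x":0.6,"y":-0.74,"rz":0.9},{"x":0.6,"y":-0.74,"rz":0.9}]'
```

```text
validation failed for argument at $[0]...
```

```bash
cat >>h.py <<'E'
def st():
    from bench import get_obs
    o=get_obs();R=cv2.Rodrigues(np.array(o['orientation']))[0]
    print("t",o['clock'],"tcp",np.round(o['tcp_pos'],4),"yang",round(np.arctan2(R[1,1],R[0,1]),3),"zax",np.round(R[:,2],3),"F",np.round(o['contact_force'],1),"M",np.round(o['moment'],2),"w",round(o['grip_width'],4),round(o['gripper_force'],1),"j",np.round(o['joints'],2))
    return o
E
python3 -c "from h import *;st()"
```

```text
t 0.1 tcp [0.1927 0.6464 0.2304] yang 1.281 zax [-0.    -0.002 -1.   ] F [ 0.4  0.7 -0.1] M [ 0.05 -0.05 -0.01] w 0.085 0.0 j [-1.39  0.48  0.02  1.56 -0.01  1.11 -0.08]
```

```bash
python3 -m jog '[{"rx":0,"ry":0,"rz":0.7,"x":0.4,"y":-0.5,"z":0,"jaw":1},{"rx":0,"ry":0,"rz":0.9,"x":0.6,"y":-0.74,"z":0,"jaw":1},{"rx":0,"ry":0,"rz":0.9,"x":0.6,"y":-0.74,"z":0,"jaw":1},{"rx":0,"ry":0,"rz":0.9,"x":0.6,"y":-0.74,"z":0,"jaw":1},{"rx":0,"ry":0,"rz":0.9,"x":0.6,"y":-0.74,"z":0,"jaw":1},{"rx":0,"ry":0,"rz":0.9,"x":0.6,"y":-0.74,"z":0,"jaw":1},{"rx":0,"ry":0,"rz":0.9,"x":0.6,"y":-0.74,"z":0,"jaw":1},{"rx":0,"ry":0,"rz":0.9,"x":0.6,"y":-0.74,"z":0,"jaw":1}]'; python3 -c "from h import *;st()"
```

```text
clock: 1.1
tcp_pos: [0.4697, 0.3044, 0.2311]
orientation: [1.419, -2.803, 0.0]
contact_force: [0.9, 0.6, 0.7]
grip_width: 0.0851
gripper_force: 0.0
t 1.1 tcp [0.4697 0.3044 0.2311] yang 2.508 zax [-0. -0. -1.] F [0.9 0.6 0.7] M [ 0.05 -0.08  0.01] w 0.0851 0.0 j [-0.64  0.29 -0.06  1.83  0.02  1.02  1.8 ]
```

```bash
python3 -m jog '[{"rx":0,"ry":0,"rz":0.17,"x":0.4,"y":-0.5,"z":0,"jaw":1},{"rx":0,"ry":0,"rz":0,"x":0.35,"y":-0.4,"z":0,"jaw":1},{"rx":0,"ry":0,"rz":0,"x":0,"y":0,"z":-0.9,"jaw":1},{"rx":0,"ry":0,"rz":0,"x":0,"y":0,"z":-0.9,"jaw":1},{"rx":0,"ry":0,"rz":0,"x":0,"y":0,"z":-0.7,"jaw":1},{"rx":0,"ry":0,"rz":0,"x":0,"y":0,"z":-0.3,"jaw":1},{"rx":0,"ry":0,"rz":0,"x":0,"y":0,"z":0,"jaw":-1},{"rx":0,"ry":0,"rz":0,"x":0,"y":0,"z":0,"jaw":-1}]' 30; python3 -c "from h import *;st()"
```

```text
clock: 2.1
tcp_pos: [0.5151, 0.2527, 0.0649]
orientation: [-1.452, 2.783, 0.0]
contact_force: [-0.1, 0.2, 0.7]
grip_width: 0.0516
gripper_force: 0.0
t 2.1 tcp [0.5151 0.2527 0.0649] yang 2.532 zax [ 0.002  0.001 -1.   ] F [-0.1  0.2  0.7] M [ 0.04  0.02 -0.01] w 0.0516 0.0 j [-0.54  0.52 -0.03  1.93  0.03  0.69  1.94]
```

```bash
python3 -m jog '[{"rx":0,"ry":0,"rz":0,"x":0,"y":0,"z":0,"jaw":-1},{"rx":0,"ry":0,"rz":0,"x":0,"y":0,"z":0,"jaw":-1},{"rx":0,"ry":0,"rz":0,"x":0,"y":0,"z":0,"jaw":-1},{"rx":0,"ry":0,"rz":0,"x":0,"y":0,"z":0,"jaw":-1}]' 30; python3 -c "
from h import *;st()
from bench import grab_frame
cv2.imwrite('pics/g1.png',cv2.resize(grab_frame('side')[130:250,180:320,::-1],None,fx=5,fy=5,interpolation=cv2.INTER_CUBIC))"
```

```text
clock: 2.6
tcp_pos: [0.5147, 0.2522, 0.0643]
orientation: [-1.452, 2.784, -0.0]
contact_force: [-0.9, -1.9, 7.3]
grip_width: 0.0084
gripper_force: 32.2
t 2.6 tcp [0.5147 0.2522 0.0643] yang 2.532 zax [ 0.002  0.001 -1.   ] F [-0.9 -1.9  7.3] M [-0.32  0.08  0.08] w 0.0084 32.2 j [-0.54  0.52 -0.03  1.93  0.03  0.69  1.94]
```

View pics/g1.png

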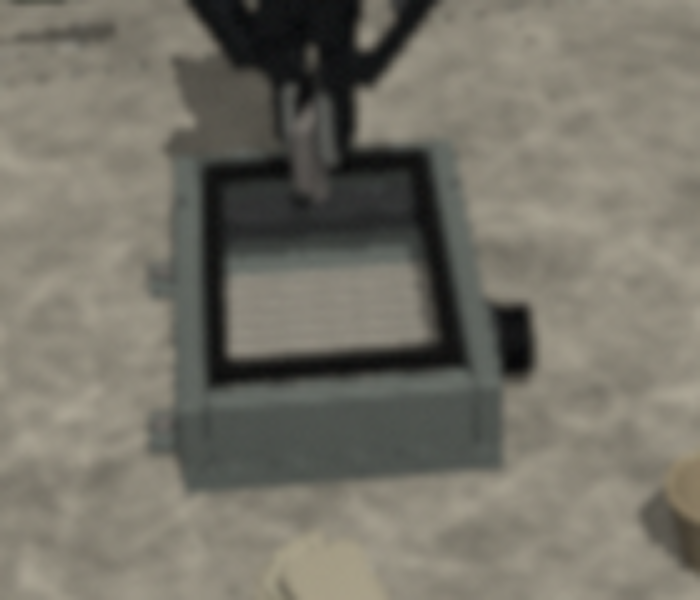

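The fingers hold the blade at about (310,130). Now I turn it.

```bash
python3 -m jog '[{"rx":0,"ry":0,"rz":-0.8,"x":0,"y":0,"z":0,"jaw":-1},{"rx":0,"ry":0,"rz":-0.8,"x":0,"y":0,"z":0,"jaw":-1},{"rx":0,"ry":0,"rz":-0.8,"x":0,"y":0,"z":0,"jaw":-1},{"rx":0,"ry":0,"rz":-0.9,"x":0,"y":0,"z":0,"jaw":-1}]' 30; python3 -c "from h import *;st()"; python3 -m jog '[{"rx":0,"ry":0,"rz":-0.9,"x":0,"y":0,"z":0,"jaw":-1},{"rx":0,"ry":0,"rz":-0.8,"x":0,"y":0,"z":0,"jaw":-1},{"rx":0,"ry":0,"rz":-0.8,"x":0,"y":0,"z":0,"jaw":-1},{"rx":0,"ry":0,"rz":-0.8,"x":0,"y":0,"z":0,"jaw":-1},{"rx":0,"ry":0,"rz":0,"x":0,"y":0,"z":0,"jaw":-1}]' 30; python3 -c "from h import *;st()"
```

```text
clock: 3.15
tcp_pos: [0.5156, 0.2511, 0.0644]
orientation: [-0.592, 3.083, -0.001]
contact_force: [2.4, -3.1, 5.5]
grip_width: 0.0083
gripper_force: 32.0
t 3.15 tcp [0.5156 0.2511 0.0644] yang 1.95 zax [ 0.003 -0.    -1.   ] F [ 2.4 -3.1  5.5] M [-0.79 -0.48  0.1 ] w 0.0083 32.0 j [-0.65  0.52  0.12  1.94 -0.09  0.68  1.47]
clock: 3.78
tcp_pos: [0.5157, 0.2498, 0.0644]
orientation: [0.304, 3.124, -0.002]
contact_force: [1.6, -6.8, 6.3]
grip_width: 0.0087
gripper_force: 32.3
t 3.775 tcp [0.5157 0.2498 0.0644] yang 1.377 zax [ 0.003 -0.002 -1.   ] F [ 1.6 -6.8  6.3] M [-1.31 -0.43 -0.07] w 0.0087 32.3 j [-0.77  0.54  0.27  1.95 -0.21  0.68  1.01]
```

```bash
python3 -m jog '[{"rx":0,"ry":0,"rz":0,"x":0,"y":0,"z":0,"jaw":1},{"rx":0,"ry":0,"rz":0,"x":0,"y":0,"z":0,"jaw":1},{"rx":0,"ry":0,"rz":0,"x":0,"y":0,"z":0,"jaw":1},{"rx":0,"ry":0,"rz":0,"x":0,"y":0,"z":0,"jaw":1},{"rx":0,"ry":0,"rz":0,"x":0,"y":0,"z":0.5,"jaw":1},{"rx":0,"ry":0,"rz":0,"x":0,"y":0,"z":0.9,"jaw":1},{"rx":0,"ry":0,"rz":0,"x":0,"y":0,"z":0.8,"jaw":1},{"rx":0,"ry":0,"rz":0,"x":0,"y":0,"z":0,"jaw":1}]'; python3 -c "from h import *;st()"
```

```text
clock: 4.78
tcp_pos: [0.5162, 0.2533, 0.1994]
orientation: [0.298, 3.121, 0.008]
contact_force: [0.5, 0.5, 0.2]
grip_width: 0.0855
gripper_force: 0.0
t 4.775 tcp [0.5162 0.2533 0.1994] yang 1.38 zax [ 0.006  0.005 -1.   ] F [0.5 0.5 0.2] M [ 0.01 -0.03  0.04] w 0.0855 0.0 j [-0.83  0.35  0.33  1.86 -0.14  0.95  0.95]
```

```bash
python3 -m jog '[{"rx":0,"ry":0,"rz":-0.8,"x":0,"y":-0.6,"z":0.2,"jaw":1},{"rx":0,"ry":0,"rz":-0.9,"x":0.05,"y":-0.9,"z":0,"jaw":1},{"rx":0,"ry":0,"rz":-0.9,"x":0.05,"y":-0.9,"z":0,"jaw":1},{"rx":0,"ry":0,"rz":-0.9,"x":0.05,"y":-0.9,"z":0,"jaw":1},{"rx":0,"ry":0,"rz":-0.9,"x":0.05,"y":-0.9,"z":0,"jaw":1},{"rx":0,"ry":0,"rz":-0.9,"x":0.05,"y":-0.9,"z":0,"jaw":1},{"rx":0,"ry":0,"rz":-0.9,"x":0.05,"y":-0.9,"z":0,"jaw":1},{"rx":0,"ry":0,"rz":-0.9,"x":0.05,"y":-0.9,"z":0,"jaw":1}]'; python3 -c "
from h import *;st()
from bench import grab_frame
cv2.imwrite('pics/g2.png',cv2.resize(grab_frame('top')[160:262,145:260,::-1],None,fx=5.5,fy=5.5,interpolation=cv2.INTER_CUBIC))"
```

```text
clock: 5.78
tcp_pos: [0.5343, -0.1632, 0.2064]
orientation: [-2.064, -2.367, 0.001]
contact_force: [1.0, 0.4, -0.2]
grip_width: 0.0855
gripper_force: 0.0
t 5.775 tcp [ 0.5343 -0.1632  0.2064] yang 0.137 zax [-0.001  0.    -1.   ] F [ 1.   0.4 -0.2] M [ 0.07 -0.1  -0.  ] w 0.0855 0.0 j [-0.38  0.38  0.73  1.9  -0.3   0.98  0.62]
```

View pics/g2.png

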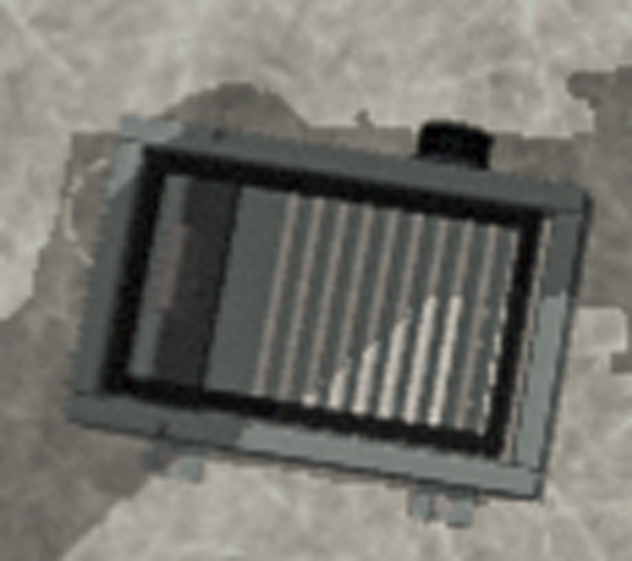

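The wing runs from (180,225) to (165,308), parallel to the tick line (218,133)–(163,430), so it is aligned. Next is the panel.

```bash
python3 -m jog '[{"rx":0,"ry":0,"rz":-0.9,"x":0.1,"y":-0.6,"z":0,"jaw":1},{"rx":0,"ry":0,"rz":-0.9,"x":0,"y":-0.47,"z":0,"jaw":1},{"rx":0,"ry":0,"rz":-0.86,"x":0,"y":0,"z":-0.3,"jaw":1},{"rx":0,"ry":0,"rz":0,"x":0,"y":0,"z":-0.7,"jaw":1},{"rx":0,"ry":0,"rz":0,"x":0,"y":0,"z":-0.4,"jaw":1},{"rx":0,"ry":0,"rz":0,"x":0,"y":0,"z":0,"jaw":1}]'; python3 -c "from h import *;st()"
```

```text
clock: 6.58
tcp_pos: [0.5391, -0.2252, 0.1209]
orientation: [-2.546, -1.834, 0.005]
contact_force: [-0.0, -0.2, 0.2]
grip_width: 0.0854
gripper_force: 0.0
t 6.575 tcp [ 0.5391 -0.2252  0.1209] yang -0.323 zax [-0.005  0.001 -1.   ] F [-0.  -0.2  0.2] M [-0.01 -0.    0.  ] w 0.0854 0.0 j [-0.26  0.57  0.75  1.91 -0.5   0.87  0.42]
```

```bash
python3 -m jog '[{"rx":0,"ry":0,"rz":0,"x":0.02,"y":-0.03,"z":-0.7,"jaw":1},{"rx":0,"ry":0,"rz":0,"x":0,"y":0,"z":-0.6,"jaw":1},{"rx":0,"ry":0,"rz":0,"x":0,"y":0,"z":-0.33,"jaw":1},{"rx":0,"ry":0,"rz":0,"x":0,"y":0,"z":0,"jaw":-1},{"rx":0,"ry":0,"rz":0,"x":0,"y":0,"z":0,"jaw":-1},{"rx":0,"ry":0,"rz":0,"x":0,"y":0,"z":0,"jaw":-1},{"rx":0,"ry":0,"rz":0,"x":0,"y":0,"z":0,"jaw":-1},{"rx":0,"ry":0,"rz":0,"x":0,"y":0,"z":0,"jaw":-1}]' 100; python3 -c "from h import *;st()"
```

```text
clock: 7.58
tcp_pos: [0.5421, -0.2278, 0.0265]
orientation: [-2.55, -1.835, -0.001]
contact_force: [-2.2, 2.2, 7.8]
grip_width: 0.0075
gripper_force: 98.1
t 7.575 tcp [ 0.5421 -0.2278  0.0265] yang -0.323 zax [ 0.001  0.001 -1.   ] F [-2.2  2.2  7.8] M [ 0.38  0.56 -0.09] w 0.0075 98.1 j [-0.17  0.7   0.63  1.94 -0.63  0.7   0.52]
```

```bash
python3 -m jog '[{"rx":0,"ry":0,"rz":0,"x":0,"y":0,"z":0,"jaw":-1},{"rx":0,"ry":0,"rz":0,"x":0,"y":0,"z":0,"jaw":-1},{"rx":0,"ry":0,"rz":0,"x":0,"y":0,"z":0,"jaw":-1}]' 100; python3 -c "from h import *;st()"
```

```text
clock: 7.95
tcp_pos: [0.5421, -0.2279, 0.0265]
orientation: [-2.55, -1.835, -0.001]
contact_force: [-2.3, 1.8, 8.3]
grip_width: 0.0074
gripper_force: 98.2
t 7.95 tcp [ 0.5421 -0.2279  0.0265] yang -0.323 zax [ 0.001  0.001 -1.   ] F [-2.3  1.8  8.3] M [ 0.38  0.57 -0.06] w 0.0074 98.2 j [-0.17  0.7   0.63  1.94 -0.63  0.7   0.52]
```

```bash
python3 -m jog '[{"rx":0,"ry":0,"rz":0,"x":0,"y":0,"z":0,"jaw":-0.5},{"rx":0,"ry":0,"rz":0,"x":0,"y":0,"z":0,"jaw":-0.5},{"rx":0,"ry":0,"rz":0,"x":0,"y":0,"z":-0.1,"jaw":-0.5},{"rx":0,"ry":0,"rz":0,"x":0,"y":0,"z":0,"jaw":-0.5}]' 100; python3 -c "from h import *;st()";  python3 -m jog '[{"rx":0,"ry":0,"rz":0,"x":0,"y":0,"z":0,"jaw":-1},{"rx":0,"ry":0,"rz":0,"x":0,"y":0,"z":0,"jaw":-1},{"rx":0,"ry":0,"rz":0,"x":0,"y":0,"z":0,"jaw":-1},{"rx":0,"ry":0,"rz":0,"x":0,"y":0,"z":0,"jaw":-1},{"rx":0,"ry":0,"rz":0,"x":0,"y":0,"z":0,"jaw":-1}]' 110; python3 -c "from h import *;st()"
```

```text
clock: 8.45
tcp_pos: [0.5417, -0.2277, 0.0188]
orientation: [-2.549, -1.835, 0.001]
contact_force: [0.6, 0.0, -0.6]
grip_width: 0.0215
gripper_force: 0.0
t 8.45 tcp [ 0.5417 -0.2277  0.0188] yang -0.323 zax [-0.001  0.    -1.   ] F [ 0.6  0.  -0.6] M [-0.01 -0.02  0.  ] w 0.0215 0.0 j [-0.16  0.71  0.62  1.94 -0.63  0.69  0.53]
clock: 9.07
tcp_pos: [0.542, -0.228, 0.0194]
orientation: [-2.55, -1.835, 0.0]
contact_force: [0.3, -1.1, -1.2]
grip_width: 0.0079
gripper_force: 107.4
t 9.075 tcp [ 0.542  -0.228   0.0194] yang -0.323 zax [-0. -0. -1.] F [ 0.3 -1.1 -1.2] M [-0.13  0.05  0.01] w 0.0079 107.4 j [-0.16  0.71  0.62  1.94 -0.63  0.69  0.53]
```

```bash
python3 -m jog '[{"rx":0,"ry":0,"rz":0,"x":0,"y":0,"z":0.3,"jaw":-1},{"rx":0,"ry":0,"rz":0,"x":0,"y":0,"z":0.6,"jaw":-1},{"rx":0,"ry":0,"rz":0,"x":0,"y":0,"z":0.7,"jaw":-1},{"rx":0,"ry":0,"rz":0,"x":0,"y":0,"z":0.6,"jaw":-1},{"rx":0,"ry":0,"rz":0,"x":0,"y":0,"z":0,"jaw":-1}]' 110; python3 -c "from h import *;st()";  python3 -m jog '[{"rx":0,"ry":0,"rz":0.1,"x":-0.1,"y":0.4,"z":0.1,"jaw":-1},{"rx":0,"ry":0,"rz":0.1,"x":-0.1,"y":0.7,"z":0.1,"jaw":-1},{"rx":0,"ry":0,"rz":0.1,"x":-0.1,"y":0.8,"z":0.1,"jaw":-1},{"rx":0,"ry":0,"rz":0.1,"x":-0.1,"y":0.8,"z":0,"jaw":-1},{"rx":0,"ry":0,"rz":0.1,"x":-0.1,"y":0.8,"z":0,"jaw":-1},{"rx":0,"ry":0,"rz":0.1,"x":-0.1,"y":0.8,"z":0,"jaw":-1},{"rx":0,"ry":0,"rz":0.1,"x":0,"y":0.8,"z":0,"jaw":-1},{"rx":0,"ry":0,"rz":0.04,"x":0,"y":0.8,"z":0,"jaw":-1}]'; python3 -c "from h import *;st()"
```

```text
clock: 9.7
tcp_pos: [0.5438, -0.2289, 0.1551]
orientation: [2.546, 1.832, 0.007]
contact_force: [0.1, -0.5, -2.8]
grip_width: 0.0079
gripper_force: 107.7
t 9.7 tcp [ 0.5438 -0.2289  0.1551] yang -0.323 zax [ 0.006 -0.001 -1.   ] F [ 0.1 -0.5 -2.8] M [ 0.03 -0.04 -0.05] w 0.0079 107.7 j [-0.29  0.53  0.79  1.88 -0.47  0.92  0.4 ]
clock: 10.7
tcp_pos: [0.5051, 0.1276, 0.169]
orientation: [-2.425, -1.996, 0.001]
contact_force: [0.5, 0.3, -3.0]
grip_width: 0.0078
gripper_force: 107.7
t 10.7 tcp [0.5051 0.1276 0.169 ] yang -0.193 zax [-0.001  0.    -1.   ] F [ 0.5  0.3 -3. ] M [ 0.07 -0.11  0.04] w 0.0078 107.7 j [-1.01  0.38  0.8   2.02 -0.36  0.88 -0.2 ]
```

```bash
python3 -m jog '[{"rx":0,"ry":0,"rz":0,"x":-0.02,"y":0.6,"z":0,"jaw":-1},{"rx":0,"ry":0,"rz":0,"x":0,"y":0.48,"z":-0.2,"jaw":-1},{"rx":0,"ry":0,"rz":0,"x":0,"y":0,"z":-0.4,"jaw":-1},{"rx":0,"ry":0,"rz":0,"x":0,"y":0,"z":0,"jaw":-1},{"rx":0,"ry":0,"rz":0,"x":0,"y":0,"z":0,"jaw":-1}]'; python3 -c "
from h import *;st()
from bench import grab_frame
a=grab_frame('top')[:,:,::-1];b=grab_frame('side')[:,:,::-1]
cv2.imwrite('pics/g3.png',cv2.resize(a[160:262,140:260],None,fx=5.5,fy=5.5,interpolation=cv2.INTER_CUBIC))
cv2.imwrite('pics/g4.png',cv2.resize(b[115:245,180:320],None,fx=4.5,fy=4.5,interpolation=cv2.INTER_CUBIC))"
```

```text
clock: 11.32
tcp_pos: [0.5051, 0.1899, 0.1336]
orientation: [2.427, 1.994, -0.001]
contact_force: [-0.0, -0.4, -1.9]
grip_width: 0.0082
gripper_force: 107.7
t 11.325 tcp [0.5051 0.1899 0.1336] yang -0.196 zax [-0.    -0.001 -1.   ] F [-0.  -0.4 -1.9] M [ 0.02 -0.04  0.02] w 0.0082 107.7 j [-1.05  0.47  0.75  2.01 -0.43  0.83 -0.26]
```

View pics/g3.png

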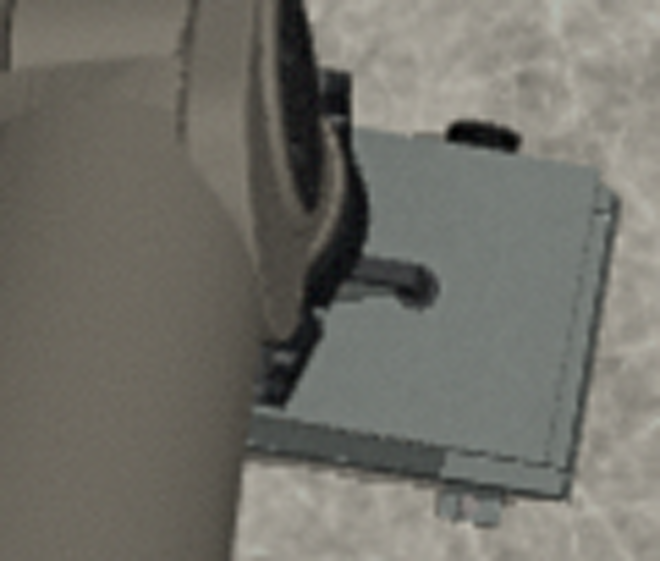

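View pics/g4.png

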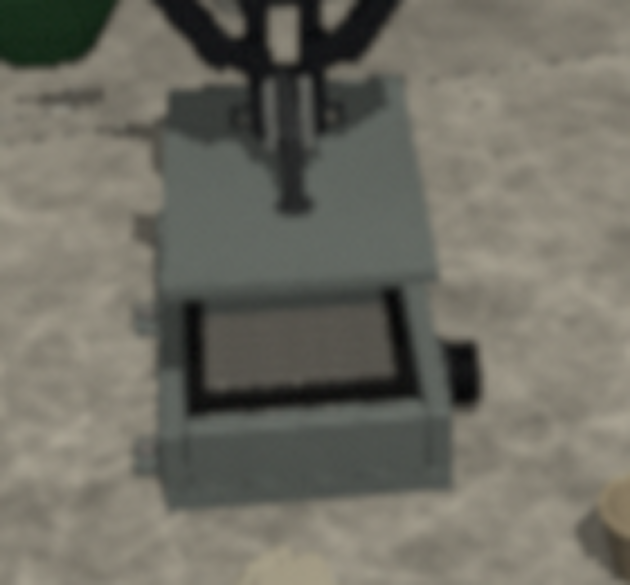

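```bash
python3 - <<'E'
from h import *
np.set_printoptions(precision=4,suppress=True)
T=lambda l:np.array([(140+(x)/5.5-.41,160+(y)/5.5-.41) for x,y in l])
S=lambda l:np.array([(180+(x)/4.5-.39,115+(y)/4.5-.39) for x,y in l])
pt=fit([(.06,-.095,.1202),(-.06,-.095,.1202)],T([(599,171),(556,466)]))
bt=fit([(.067,-.102,.045),(-.067,-.102,.045)],T([(617,200),(569,490)]))
print(pt,bt)
print(fit([(.06,-.095,.1202),(-.06,-.095,.1202),(.06,.095,.1202)],S([(435,273),(160,283),(402,76)]),n="side"))
print(fit([(.067,-.102,.045),(-.067,-.102,.045)],S([(450,408),(168,422)]),n="side"))
E
```

```text
(array([ 0.5022,  0.1863, -0.1565]), array([[ 0.0327, -0.249 ],
       [-0.0329,  0.2419]])) (array([ 0.5033,  0.1922, -0.1761]), array([[ 0.305 , -2.0138],
       [-0.3056,  1.9549]]))
(array([ 0.5043,  0.1884, -0.2092]), array([[ 0.1994, -0.5275],
       [-0.4555,  0.8039],
       [ 0.3035, -0.5265]]))
(array([ 0.5104,  0.1979, -0.232 ]), array([[ 1.4299, -0.1781],
       [-1.4259, -0.1034]]))
```

Both views show the panel hovering level over the box and parallel to it. Comparing estimates, it needs about −2 mm in x and +3 mm in y. I'll shift, then lower in stages.

```bash
python3 -m jog '[{"rx":0,"ry":0,"rz":0,"x":-0.03,"y":0.055,"z":0,"jaw":-1},{"rx":0,"ry":0,"rz":0,"x":0,"y":0,"z":-0.2,"jaw":-1},{"rx":0,"ry":0,"rz":0,"x":0,"y":0,"z":-0.2,"jaw":-1},{"rx":0,"ry":0,"rz":0,"x":0,"y":0,"z":-0.1,"jaw":-1},{"rx":0,"ry":0,"rz":0,"x":0,"y":0,"z":0,"jaw":-1}]'; python3 -c "from h import *;st()"
```

```text
clock: 12.05
tcp_pos: [0.5027, 0.1938, 0.1028]
orientation: [2.426, 1.996, -0.002]
contact_force: [0.8, -0.3, -2.4]
grip_width: 0.0079
gripper_force: 107.7
t 12.05 tcp [0.5027 0.1938 0.1028] yang -0.194 zax [-0.001 -0.001 -1.   ] F [ 0.8 -0.3 -2.4] M [ 0.03  0.05 -0.03] w 0.0079 107.7 j [-1.03  0.51  0.71  2.03 -0.47  0.77 -0.23]
```

```bash
python3 -m jog '[{"rx":0,"ry":0,"rz":0,"x":0,"y":0,"z":-0.2,"jaw":-1},{"rx":0,"ry":0,"rz":0,"x":0,"y":0,"z":-0.2,"jaw":-1},{"rx":0,"ry":0,"rz":0,"x":0,"y":0,"z":-0.1,"jaw":-1},{"rx":0,"ry":0,"rz":0,"x":0,"y":0,"z":0,"jaw":-1},{"rx":0,"ry":0,"rz":0,"x":0,"y":0,"z":0,"jaw":-1}]'; python3 -c "from h import *;st()"
```

```text
clock: 12.68
tcp_pos: [0.5033, 0.1942, 0.0737]
orientation: [2.426, 1.996, 0.001]
contact_force: [-0.1, -0.3, -2.4]
grip_width: 0.0079
gripper_force: 107.8
t 12.675 tcp [0.5033 0.1942 0.0737] yang -0.194 zax [ 0.  0. -1.] F [-0.1 -0.3 -2.4] M [0.   0.02 0.04] w 0.0079 107.8 j [-0.99  0.56  0.66  2.04 -0.52  0.71 -0.19]
```

```bash
for i in 1 2 3; do :; done; python3 -m jog '[{"rx":0,"ry":0,"rz":0,"x":0,"y":0,"z":-0.04,"jaw":-1},{"rx":0,"ry":0,"rz":0,"x":0,"y":0,"z":0,"jaw":-1},{"rx":0,"ry":0,"rz":0,"x":0,"y":0,"z":0,"jaw":-1}]'; python3 -c "from h import *;st()"; python3 -m jog '[{"rx":0,"ry":0,"rz":0,"x":0,"y":0,"z":-0.06,"jaw":-1},{"rx":0,"ry":0,"rz":0,"x":0,"y":0,"z":-0.06,"jaw":-1},{"rx":0,"ry":0,"rz":0,"x":0,"y":0,"z":0,"jaw":-1}]'; python3 -c "from h import *;st()"
```

```text
clock: 13.05
tcp_pos: [0.5031, 0.1942, 0.0712]
orientation: [-2.426, -1.996, -0.0]
contact_force: [0.3, 0.2, -2.4]
grip_width: 0.008
gripper_force: 107.8
t 13.05 tcp [0.5031 0.1942 0.0712] yang -0.194 zax [ 0.  0. -1.] F [ 0.3  0.2 -2.4] M [ 0.02  0.01 -0.06] w 0.008 107.8 j [-0.99  0.56  0.66  2.04 -0.52  0.71 -0.19]
clock: 13.42
tcp_pos: [0.5034, 0.1943, 0.0645]
orientation: [-2.426, -1.995, -0.001]
contact_force: [-2.8, 0.3, 8.7]
grip_width: 0.0081
gripper_force: 109.3
t 13.425 tcp [0.5034 0.1943 0.0645] yang -0.194 zax [ 0.     0.001 -1.   ] F [-2.8  0.3  8.7] M [-0.08  0.56  0.03] w 0.0081 109.3 j [-0.98  0.57  0.65  2.04 -0.53  0.7  -0.18]
```

```bash
python3 -m jog '[{"rx":0,"ry":0,"rz":0,"x":0,"y":0,"z":-0.05,"jaw":-1},{"rx":0,"ry":0,"rz":0,"x":0,"y":0,"z":0,"jaw":-1},{"rx":0,"ry":0,"rz":0,"x":0,"y":0,"z":0,"jaw":-1}]'; python3 -c "
from h import *;st()
from bench import grab_frame
b=grab_frame('side')[:,:,::-1]
cv2.imwrite('pics/g5.png',cv2.resize(b[125:255,180:320],None,fx=4.5,fy=4.5,interpolation=cv2.INTER_CUBIC))"
```

```text
clock: 13.8
tcp_pos: [0.5034, 0.1944, 0.0642]
orientation: [-2.424, -1.993, -0.003]
contact_force: [-14.1, -2.8, 43.3]
grip_width: 0.0079
gripper_force: 114.3
t 13.8 tcp [0.5034 0.1944 0.0642] yang -0.195 zax [-0.001  0.004 -1.   ] F [-14.1  -2.8  43.3] M [-0.64  2.95  0.04] w 0.0079 114.3 j [-0.98  0.57  0.65  2.04 -0.54  0.7  -0.18]
```

View pics/g5.png

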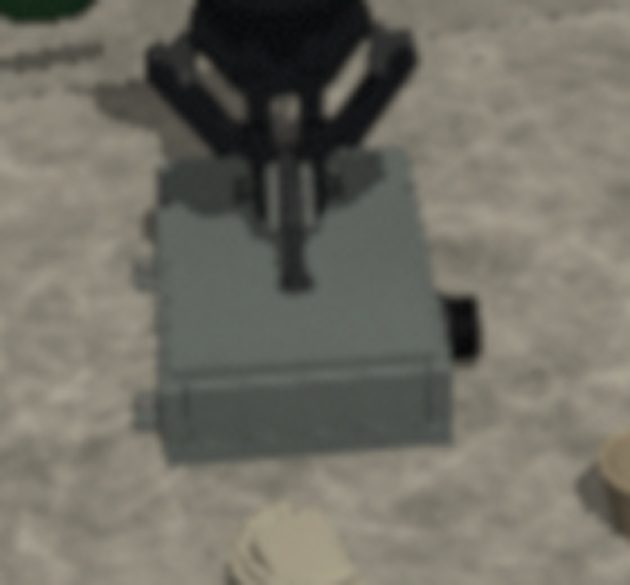

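The panel sits flat on the frame: the force rose steeply while z stayed put. I'll ease the push a little and hand in.

```bash
python3 -m jog '[{"rx":0,"ry":0,"rz":0,"x":0,"y":0,"z":0.025,"jaw":-1},{"rx":0,"ry":0,"rz":0,"x":0,"y":0,"z":0,"jaw":-1},{"rx":0,"ry":0,"rz":0,"x":0,"y":0,"z":0,"jaw":-1}]'; python3 -c "
from h import *;o=st()
from bench import r
if o['contact_force'][2]>12 and o['tcp_pos'][2]<.0652: print(r.hand_in())"
```

```text
clock: 14.22
tcp_pos: [0.5034, 0.1943, 0.0643]
orientation: [-2.425, -1.994, -0.002]
contact_force: [-8.9, -2.1, 25.5]
grip_width: 0.0081
gripper_force: 111.7
t 14.225 tcp [0.5034 0.1943 0.0643] yang -0.194 zax [-0.     0.002 -1.   ] F [-8.9 -2.1 25.5] M [-0.41  1.67 -0.01] w 0.0081 111.7 j [-0.98  0.57  0.65  2.04 -0.54  0.7  -0.18]
the job is handed in; nothing more can be done
None
```

I turned the wing in line with the ticks, lowered the panel over it and handed in at 14.2 s with the panel still gripped and pressed flat on the frame at about 25 N; the cast and crucible were not touched, and the hand-in returned no verdict.

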